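# Find and release the brine pump button that is still latched

### The job

The four identical pushbuttons on the grey station switch the four brine pumps, and one pump was left running: its button is latched down, a few millimetres lower than the other three. Check the row with a fingertip, going from left to right as the robot sees it, with a light tap on each button that switches nothing; then press the latched one right in and let it go, so that it springs up and all four stand fully up. Do not push an unlatched button in far enough to switch it, and pick up or shift nothing on the table.

Things in the scene. Friction and masses are not known exactly. Their poses are not given: they have to be found in the camera images.
- station: control station: a fixed light-grey box 100 mm deep (x), 270 mm long (y), 75 mm high, screwed to the table. Origin: centre of its underside, on the table. Its x axis points away from the robot, its y axis runs along the button row to the robot's left, z up. The four buttons stand on its lid in one straight row along y, at y = +84, +28, -28 and -84 mm, x = 0.
- btn_a: fixed steel bezel of one of the four identical pushbuttons: a ring 35 mm across and 5 mm high on the station's lid; its origin is the centre of its underside (75 mm above the table). Which letter stands in which place of the row changes; read its position.
- key_a (a joint): how far the round cap of this button is pushed in, m: 0 = fully up; 0.005 = latched; 0.009 = its stop. It is a push-push button: pressed to 0.008 or deeper and let go, an up one stays latched at 0.005 and a latched one springs back up to 0; let go before 0.007, it just returns to where it was. Its spring takes 1.5 N to start an up cap moving, 3.2 N to start a latched one moving and 4.6 N at the stop.
- key_a_top (a point): centre of the top face of this button's black cap (27 mm across, nearly flat). An up cap's top is 19.5 mm above the lid (94.5 mm above the table), a latched one's 5 mm lower; it moves straight down when pressed, at most 9 mm, and still stands 5 mm clear of its bezel at the stop.
- btn_b: fixed steel bezel of one of the four identical pushbuttons: a ring 35 mm across and 5 mm high on the station's lid; its origin is the centre of its underside (75 mm above the table). Which letter stands in which place of the row changes; read its position.
- key_b (a joint): how far the round cap of this button is pushed in, m: 0 = fully up; 0.005 = latched; 0.009 = its stop. It is a push-push button: pressed to 0.008 or deeper and let go, an up one stays latched at 0.005 and a latched one springs back up to 0; let go before 0.007, it just returns to where it was. Its spring takes 1.5 N to start an up cap moving, 3.2 N to start a latched one moving and 4.6 N at the stop.
- key_b_top (a point): centre of the top face of this button's black cap (27 mm across, nearly flat). An up cap's top is 19.5 mm above the lid (94.5 mm above the table), a latched one's 5 mm lower; it moves straight down when pressed, at most 9 mm, and still stands 5 mm clear of its bezel at the stop.
- btn_c: fixed steel bezel of one of the four identical pushbuttons: a ring 35 mm across and 5 mm high on the station's lid; its origin is the centre of its underside (75 mm above the table). Which letter stands in which place of the row changes; read its position.
- key_c (a joint): how far the round cap of this button is pushed in, m: 0 = fully up; 0.005 = latched; 0.009 = its stop. It is a push-push button: pressed to 0.008 or deeper and let go, an up one stays latched at 0.005 and a latched one springs back up to 0; let go before 0.007, it just returns to where it was. Its spring takes 1.5 N to start an up cap moving, 3.2 N to start a latched one moving and 4.6 N at the stop.
- key_c_top (a point): centre of the top face of this button's black cap (27 mm across, nearly flat). An up cap's top is 19.5 mm above the lid (94.5 mm above the table), a latched one's 5 mm lower; it moves straight down when pressed, at most 9 mm, and still stands 5 mm clear of its bezel at the stop.
- btn_d: fixed steel bezel of one of the four identical pushbuttons: a ring 35 mm across and 5 mm high on the station's lid; its origin is the centre of its underside (75 mm above the table). Which letter stands in which place of the row changes; read its position.
- key_d (a joint): how far the round cap of this button is pushed in, m: 0 = fully up; 0.005 = latched; 0.009 = its stop. It is a push-push button: pressed to 0.008 or deeper and let go, an up one stays latched at 0.005 and a latched one springs back up to 0; let go before 0.007, it just returns to where it was. Its spring takes 1.5 N to start an up cap moving, 3.2 N to start a latched one moving and 4.6 N at the stop.
- key_d_top (a point): centre of the top face of this button's black cap (27 mm across, nearly flat). An up cap's top is 19.5 mm above the lid (94.5 mm above the table), a latched one's 5 mm lower; it moves straight down when pressed, at most 9 mm, and still stands 5 mm clear of its bezel at the stop.
- cheese_1: orange block of cheese, 100 x 65 x 60 mm high, in front of the station. Loose; not to be moved. Origin: centre of its underside.
- cheese_2: orange block of cheese, 110 x 65 x 55 mm high, behind the station. Loose; not to be moved. Origin: centre of its underside.
- trier: cheese trier, a steel rod 12 mm thick and 165 mm long with a wooden cross handle, lying behind the station. Loose; not to be moved. Origin: centre of its underside.
- brush: wooden rind brush, 130 x 50 x 48 mm high, to the left of the station. Loose; not to be moved. Origin: centre of its underside.
- culture: amber bottle, 60 mm across, 150 mm high, standing to the right of the station. Loose; not to be moved. Origin: centre of its underside.
- marker: marker pen, 130 mm long, 11 mm thick, lying on the station's lid beyond the buttons, along the row, about 38 mm from their centre line. Loose; not to be moved. Origin: centre of its underside.

How it is judged:
By the outcome, as a careful person would: the job done as asked, in the order asked, and still so for the second after the job is handed in, with the robot touching nothing.
It also fails if it takes over 48 s, if anything falls off the work surface, if the arm or the gripper's body presses on something with over 40 N, if the wrist force passes 120 N, or if a joint passes its speed limit or range.

### The arm

A 6-joint arm with a two-finger parallel gripper is mounted at the origin on the work surface. World frame = base frame: x ahead of the robot, y to its left, z up, the work surface at z = 0. Lengths are in m, angles in rad, forces in N, time in s.
With the tool pointing down it reaches from about 0.25 to 0.725 m from the base axis. Payload 4 kg.
Tool frame: the origin (TCP) lies midway between the tips of the shut fingers; the grasp point (between the pads) lies 19 mm behind it; z points along the fingers, y is the direction in which the jaws open and shut (so a half turn about z gives the same grasp; the last joint's range is limited). The gripper opens to 85 mm and grips with 20 to 120 N. Pads are 22 mm wide; open, the fingers measure 114 mm over their backs; the gripper's body (76 mm by 85 mm) begins 54 mm behind the grasp point. The pads swing forward as they close: fully open they stand 13 mm farther back than shut.
Start: joints at [1.196, 0.241, 0.005, 1.335, 0, 1.571], TCP at [0.183, 0.465, 0.207] pointing down, gripper open.
Joint ranges: [-2.72, 2.72], [-1.05, 1.87], [-1.09, 1.28], [-1.99, 2.15], [-1.42, 1.44], [-3.14, 3.14]. Speed limits (rad/s): [2.79, 2.79, 3.14, 3.14, 3.14, 3.14].

### API

Orientations are given as a unit quaternion [x, y, z, w].
In Python, from workcell import bot, eyes, job gives the robot as it stands.
- The arm moves only by the shell command python3 -m crank 'ROWS'. ROWS is a JSON object of lists of equal length, an entry for each row: "dr": the turn, a rotation vector about the tool's x, y, z in rad, a list of three; "travel": the shift along the tool's x, y, z in m, a list of three; "hand": the finger opening in m, from 0 to 0.0854. In form: {"dr": [[wx, wy, wz], ...], "travel": [[x, y, z], ...], "hand": [hand, ...]}. A call has 1 to 10 rows; each row is the pose to reach, as a shift and turn from the pose commanded when the call began, along the tool's axes at that moment; what a row does not reach only later rows make up. A row lasts 1/8 s, in which the tool goes at most 62.5 mm and 10.7 degrees, less where a joint would pass 70% of its speed; a pose out of reach is approached as far as the arm can. A call with a gripper value outside its range is refused whole. The fingers move at their own pace and stop on an object; the grip force is fixed at half the most. Time passes only in rows, so rows that repeat a pose let the fingers close. It gives the time, the measured TCP pose, the force and the opening at its end, in the units of the state.
- bot.get_obs(): the state, without advancing time (a new reading comes with each control period).
- eyes.camera(name): name is "scene" or "side" or "wrist"; returns a dict with "color" (420x560x3 uint8, red, green, blue), "K" (3x3 intrinsics, pixels), "D" ([k1, k2, p1, p2, k3] as OpenCV has them; the pictures are not rectified), "R" (3x3) and "t" (3): a world point X has camera coordinates R X + t; the wrist camera has in their place "T_tool_cam" (4x4, takes a point from camera to tool coordinates, whose origin is the TCP and whose axes are the flange's). Camera axes: x right, y down, z forward; pixel columns grow to the right and rows downward; lengths in m; the calibration is good to about 2 mm. A picture is of the moment at which its call begins: read the wrist's pose just before it. There is no depth.
- job.job_done(): hands the job in, once; it reports no verdict.
The state is a dict: "clock": time; "joint_pos": joint angles; "joint_vel": joint speeds; "tau": joint torques, N m; "eef_pos": TCP position; "tool_rot": TCP orientation; "ft_force": force on the tool from outside, world axes, zero at the start; "ft_torque": the same for the moment, N m; "grip_width": finger opening in m.
Only numpy, scipy, OpenCV 4.12 (cv2) and the standard library are available. Lean on these libraries where they do the work, as an engineer would, in place of code of your own. Each camera call takes 0.05 s, during which the arm holds its last target.

## Working session

There is one attempt and no reset: what is moved stays moved. The work goes in short steps, Python scripts to look and compute and a shell command to move; the robot and the scene stay as the last step left them, time stands still between calls to the robot, and variables do not carry over. Pictures are saved under pics/ and viewed, and the job is handed in when it is done.

```bash
mkdir -p pics
python3 - <<'E'
from workcell import bot,eyes,job
import cv2,numpy as np
o=bot.get_obs();print(o)
for n in("scene","side","wrist"):
    c=eyes.camera(n);cv2.imwrite(f"pics/{n}0.png",c["color"][:,:,::-1])
    np.savez(f"{n}0.npz",**c)
    print(n,c["K"].tolist(),c["D"],c.get("T_tool_cam"),c.get("R"),c.get("t"))
E
```

```text
{'clock': 0.0, 'joint_pos': array([1.19597188e+00, 2.41450153e-01, 3.74060218e-03, 1.33523594e+00,
       2.04432135e-05, 1.57077689e+00]), 'joint_vel': array([ 0.00100518, -0.00163815, -0.00084043, -0.00035761, -0.00135639,
       -0.00105574]), 'tau': array([ 1.64516950e-03, -3.72323728e+01,  2.52405113e+01,  1.70256360e-02,
        1.36767298e-04, -1.02009400e-05]), 'eef_pos': array([0.18279523, 0.46464503, 0.20620073]), 'tool_rot': array([ 1.86307412e-01,  9.82490913e-01, -1.05385775e-03, -2.10265539e-04]), 'ft_force': array([-0.89985425,  0.62875704,  0.16453903]), 'ft_torque': array([-0.01656533, -0.00994208,  0.01367231]), 'grip_width': 0.0852578048562668}
scene [[389.10424789560136, 0.0, 273.7727971442248], [0.0, 389.10424789560136, 207.96377211107], [0.0, 0.0, 1.0]] [0.03298569 0.         0.         0.         0.        ] None [[ 0.15600261  0.98764318 -0.0149708 ]
 [ 0.81968651 -0.13790049 -0.55596536]
 [-0.55115988  0.07446069 -0.83107063]] [-0.13069711 -0.40116582  1.1236012 ]
side [[418.389015678078, 0.0, 276.7004711846948], [0.0, 418.389015678078, 211.87874295315092], [0.0, 0.0, 1.0]] [0.0406596 0.        0.        0.        0.       ] None [[ 0.82566962 -0.56411023 -0.0070234 ]
 [-0.28912702 -0.41242994 -0.86389068]
 [ 0.48443291  0.71531895 -0.50363038]] [-0.43475054  0.26975856  0.53504748]
wrist [[346.96308158522857, 0.0, 283.69440497418077], [0.0, 346.96308158522857, 206.69522985671597], [0.0, 0.0, 1.0]] [-0.03813727  0.          0.          0.          0.        ] [[ 8.81759479e-04 -9.58392249e-01 -2.85453183e-01  7.18687633e-02]
 [ 9.99999126e-01  1.12626465e-03 -6.92388850e-04 -2.22049005e-04]
 [ 9.85075936e-04 -2.85452323e-01  9.58392405e-01 -1.65830056e-01]
 [ 0.00000000e+00  0.00000000e+00  0.00000000e+00  1.00000000e+00]] None None
```

View pics/scene0.png

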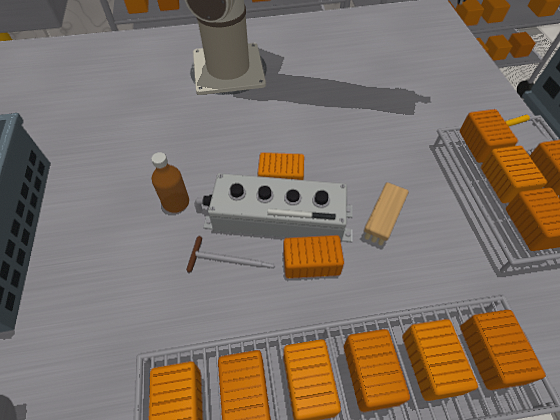

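View pics/side0.png

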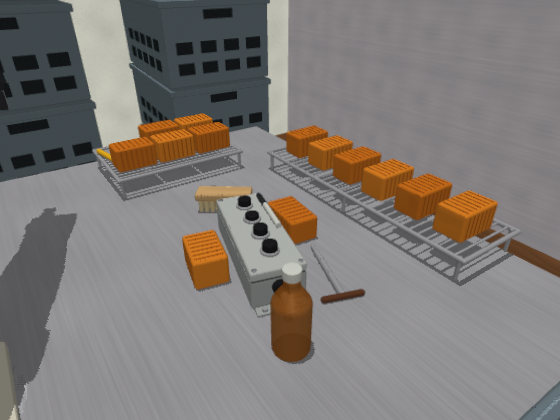

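View pics/wrist0.png

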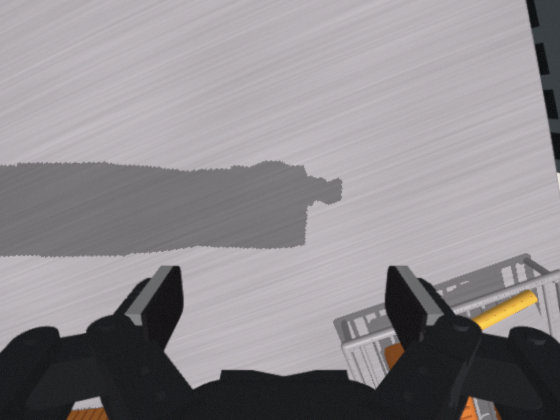

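The scene view shows the station with caps near (237,190), (265,193), (293,197) and (321,198); its right end is the robot's left. In the side view they are near (245,202), (252,216), (260,230) and (270,246). I'll zoom in and triangulate.

```bash
cat > h.py <<'E'
import numpy as np,cv2
def load(n): return dict(np.load(n+".npz"))
def norm(c,p): return cv2.undistortPoints(np.array(p,float).reshape(-1,1,2),c["K"],c["D"]).reshape(-1,2)
def onplane(c,p,z):
    n=norm(c,p); d=np.c_[n,np.ones(len(n))]@c["R"]; o=-c["R"].T@c["t"]
    return o+d*((z-o[2])/d[:,2])[:,None]
def blobs(c,box,th=50,amin=20):
    x0,y0,x1,y1=box; g=c["color"].max(2)[y0:y1,x0:x1]
    m=(g<th).astype(np.uint8); n,l,s,ce=cv2.connectedComponentsWithStats(m)
    return [(s[i],ce[i]+[x0,y0]) for i in range(1,n) if s[i][4]>=amin]
E
python3 - <<'E'
from h import *
for n,b in(("scene",(205,165,360,245)),("side",(210,185,310,290))):
    c=load(n+"0")
    for s,ce in blobs(c,b): print(n,s,ce.round(2), onplane(c,[ce],.092)[0].round(4))
    x0,y0,x1,y1=b
    cv2.imwrite(f"pics/{n}0z.png",cv2.resize(c["color"][y0:y1,x0:x1,::-1],None,fx=5,fy=5,interpolation=cv2.INTER_CUBIC))
E
```

```text
scene [ 26  19  12  13 137] [236.42 190.09] [ 0.5054 -0.0206  0.092 ]
scene [ 54  21  12  14 138] [264.38 192.38] [0.5201 0.0329 0.092 ]
scene [ 82  25  12  12 123] [292.54 195.53] [0.5367 0.086  0.092 ]
scene [110  26  13  14 150] [321.15 197.29] [0.5501 0.1398 0.092 ]
scene [ 0 30  7 11 55] [207.49 199.75] [ 0.5192 -0.0784  0.092 ]
scene [108  48  22   6  86] [323.36 215.64] [0.592  0.1345 0.092 ]
side [47  9  8  9 39] [260.21 198.05] [0.5737 0.1279 0.092 ]
side [ 29  11  12  11 115] [244.35 201.17] [0.5403 0.1351 0.092 ]
side [ 36  26  13  10 105] [251.76 215.35] [0.5233 0.0784 0.092 ]
side [ 44  38  13  13 153] [259.99 228.92] [0.5104 0.0288 0.092 ]
side [ 53  54  14  14 175] [269.47 245.66] [ 0.4954 -0.025   0.092 ]
side [62 94 11 11 75] [276.99 284.09] [ 0.4495 -0.1147  0.092 ]
```

View pics/scene0z.png

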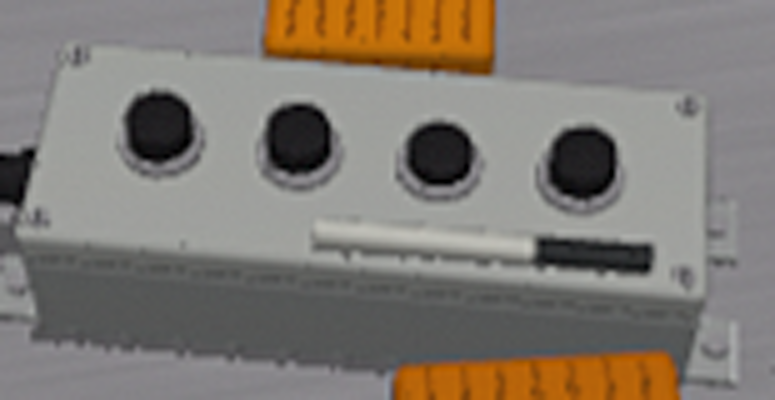

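View pics/side0z.png

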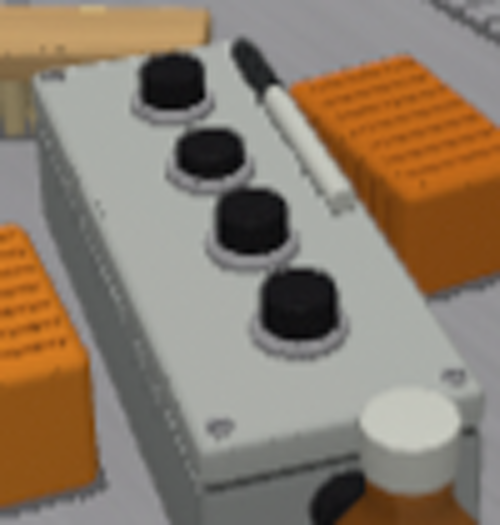

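Run:
```python
from h import *
a=load("scene0");b=load("side0")
A=[[321.15,197.29],[292.54,195.53],[264.38,192.38],[236.42,190.09]]
B=[[244.35,201.17],[251.76,215.35],[259.99,228.92],[269.47,245.66]]
P=lambda c:np.c_[c["R"],c["t"]]
X=cv2.triangulatePoints(P(a),P(b),norm(a,A).T,norm(b,B).T);X=(X[:3]/X[3]).T
print(X.round(4)); d=np.diff(X[:,:2],axis=0);print(np.linalg.norm(d,axis=1),np.degrees(np.arctan2(d[:,0],d[:,1])))
# line fit with known spacing
s=np.array([84,28,-28,-84])/1e3
m=X[:,:2].mean(0);v=(X[:,:2]*s[:,None]).sum(0)/(s@s);print(m,v,np.linalg.norm(v))
v/=np.linalg.norm(v)
print((m+s[:,None]*v).round(4),"yaw",np.degrees(np.arctan2(-v[0],v[1])))
for z in(.085,.0875,.09):print(z,onplane(a,A,z)[:,:2].round(4).tolist(),onplane(b,B,z)[:,:2].round(4).tolist())
```

```text
[[ 0.5453  0.142   0.0865]
 [ 0.5301  0.0881  0.0842]
 [ 0.515   0.0342  0.0867]
 [ 0.5    -0.0198  0.0864]]
[0.0560276  0.05592891 0.05610847] [-164.28181549 -164.35720289 -164.50891751]
[0.52261517 0.06114228] [0.26931233 0.9632813 ] 1.0002199692608253
[[ 0.5452  0.142 ]
 [ 0.5302  0.0881]
 [ 0.5151  0.0342]
 [ 0.5    -0.0198]] yaw -15.61982702942309
0.085 [[0.5454, 0.1415], [0.5318, 0.087], [0.515, 0.0334], [0.5001, -0.0208]] [[0.5466, 0.1463], [0.5292, 0.0887], [0.5161, 0.0382], [0.5008, -0.0166]]
0.0875 [[0.547, 0.1409], [0.5336, 0.0866], [0.5168, 0.0332], [0.502, -0.0207]] [[0.5443, 0.1423], [0.5271, 0.085], [0.5141, 0.0349], [0.4989, -0.0196]]
0.09 [[0.5487, 0.1403], [0.5353, 0.0863], [0.5186, 0.0331], [0.5039, -0.0207]] [[0.5421, 0.1383], [0.525, 0.0814], [0.5121, 0.0315], [0.4969, -0.0226]]
```

Triangulated spacing is 56 mm, as specified, and the second button from the robot's left (B) looks low. Next I'll work out the shifts in the tool axes.

```bash
cat >> h.py <<'E'
from scipy.spatial.transform import Rotation as Ro
BT=np.array([[.5452,.142],[.5302,.0881],[.5151,.0342],[.5,-.0198]])
def go(o,i,z):
    t=np.r_[BT[i],z]; return (Ro.from_quat(o["tool_rot"]).inv().apply(t-o["eef_pos"])*1e3).round(1)
E
python3 - <<'E'
from h import *
from workcell import bot
o=bot.get_obs();print(go(o,0,.2),go(o,0,.12))
E
```

```text
[-455.4 -167.7    6.7] [-455.4 -167.6   86.7]
```

```bash
python3 -m crank '{"dr":[[0,0,0],[0,0,0],[0,0,0],[0,0,0],[0,0,0],[0,0,0],[0,0,0],[0,0,0],[0,0,0],[0,0,0]],"travel":[[-0.05,-0.018,0],[-0.105,-0.039,0],[-0.16,-0.059,0],[-0.215,-0.079,0],[-0.27,-0.099,0],[-0.325,-0.12,0.01],[-0.38,-0.14,0.03],[-0.43,-0.158,0.06],[-0.455,-0.168,0.08],[-0.455,-0.168,0.08]],"hand":[0,0,0,0,0,0,0,0,0,0]}'
python3 - <<'E'
from h import *
from workcell import bot,eyes
o=bot.get_obs();print(o["clock"],o["eef_pos"],o["tool_rot"],o["ft_force"],o["grip_width"],go(o,0,.1))
c=eyes.camera("wrist");cv2.imwrite("pics/w1.png",c["color"][:,:,::-1])
c=eyes.camera("side");cv2.imwrite("pics/s1.png",c["color"][150:300,180:330,::-1].repeat(4,0).repeat(4,1))
for i in range(4):print(bot.get_obs()["ft_force"])
E
```

```text
clock: 1.4
eef_pos: [0.5444, 0.1403, 0.1244]
tool_rot: [0.188, 0.982, -0.001, -0.002]
ft_force: [-0.9, 0.6, -0.3]
grip_width: 0.0
1.4 [0.5443545  0.14032796 0.12439634] [ 0.18798436  0.98216877 -0.00110072 -0.00227552] [-0.85802774  0.63160591 -0.30598258] 3.599842982956594e-05 [-0.3  1.9 24.4]
[-0.38802081  0.27159084  0.48038949]
[-0.38802081  0.27159084  0.48038949]
[-0.38802081  0.27159084  0.48038949]
[-0.38802081  0.27159084  0.48038949]
```

View pics/w1.png

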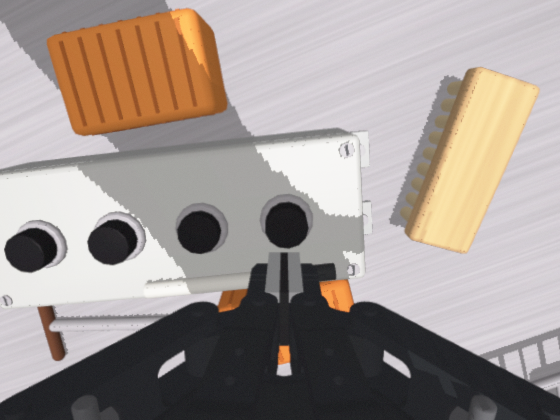

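View pics/s1.png

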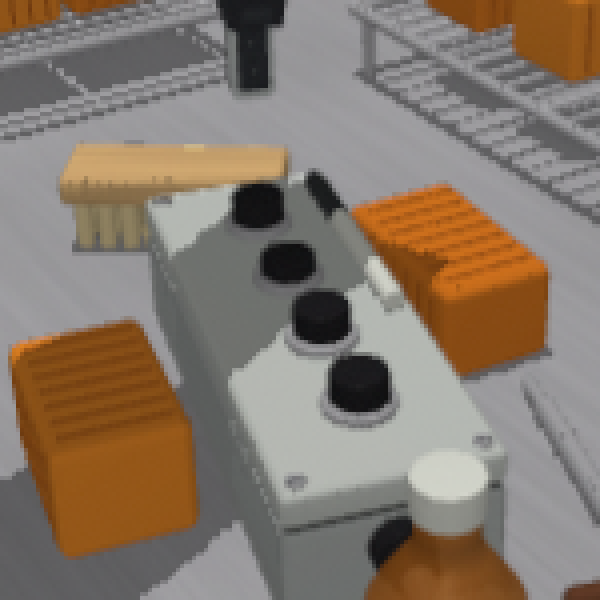

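The closed tips hang above button A (wrist view: caps at (287,224), (199,232), (112,243), (30,250)). I'll cross-check positions through the wrist camera.

Run:
```python
from h import *
from workcell import bot,eyes
o=bot.get_obs();c=eyes.camera("wrist")
T=np.eye(4);T[:3,:3]=Ro.from_quat(o["tool_rot"]).as_matrix();T[:3,3]=o["eef_pos"];M=T@c["T_tool_cam"]
c["R"]=M[:3,:3].T;c["t"]=-M[:3,:3].T@M[:3,3]
for s,ce in blobs(c,(0,190,330,274),45,300):
    print(s,ce.round(1),onplane(c,[ce],.0945)[0].round(4),onplane(c,[ce],.09)[0].round(4))
o=bot.get_obs();print(o["eef_pos"],o["ft_force"],go(o,0,.098))
```

```text
[ 263   13   41   44 1445] [282.7 224.4] [0.5425 0.1422 0.0945] [0.544  0.1416 0.09  ]
[ 176   21   42   41 1333] [196.4 231.2] [0.5274 0.0915 0.0945] [0.5285 0.0897 0.09  ]
[  87   30   48   42 1386] [110.4 240.9] [0.5136 0.0386 0.0945] [0.5144 0.0356 0.09  ]
[   5   38   50   42 1522] [ 29.7 248.4] [ 0.4992 -0.013   0.0945] [ 0.4996 -0.0171  0.09  ]
[0.54461781 0.14301002 0.12759998] [-0.85615976  0.84876393  0.64764151] [-0.9 -0.7 29.6]
```

```bash
python3 -m crank '{"dr":[[0,0,0],[0,0,0],[0,0,0]],"travel":[[0,0,0.015],[0,0,0.029],[0,0,0.029]],"hand":[0,0,0]}'; python3 -m crank '{"dr":[[0,0,0]],"travel":[[0,0,0.0]],"hand":[0]}'; python3 -m crank '{"dr":[[0,0,0]],"travel":[[0,0,0.0]],"hand":[0]}'
python3 - <<'E'
from h import *
from workcell import bot
o=bot.get_obs();print(o["eef_pos"],o["ft_force"],o["clock"],go(o,0,.093))
E
```

```text
clock: 1.92
eef_pos: [0.5432, 0.1425, 0.0963]
tool_rot: [0.186, 0.983, -0.001, -0.002]
ft_force: [-1.4, -0.0, -0.5]
grip_width: 0.0
clock: 2.05
eef_pos: [0.5448, 0.1426, 0.0981]
tool_rot: [0.186, 0.983, -0.0, -0.0]
ft_force: [-0.3, 0.1, -0.2]
grip_width: -0.0001
clock: 2.17
eef_pos: [0.5453, 0.1425, 0.0986]
tool_rot: [0.186, 0.982, 0.0, 0.0]
ft_force: [-0.1, -0.8, -0.0]
grip_width: 0.0002
[0.54532632 0.14253059 0.09859674] [-0.13021035 -0.81387027 -0.0473465 ] 2.175 [-0.1 -0.5  5.6]
```

```bash
python3 -m crank '{"dr":[[0,0,0],[0,0,0],[0,0,0],[0,0,0],[0,0,0]],"travel":[[0,0,0.001],[0,0,0.002],[0,0,0.003],[0,0,0.004],[0,0,0.004]],"hand":[0,0,0,0,0]}'; python3 -m crank '{"dr":[[0,0,0],[0,0,0]],"travel":[[0,0,0.001],[0,0,0.001]],"hand":[0,0]}'
```

```text
clock: 2.8
eef_pos: [0.5448, 0.1423, 0.094]
tool_rot: [0.186, 0.982, -0.0, -0.0]
ft_force: [0.4, 0.9, -0.2]
grip_width: 0.0004
clock: 3.05
eef_pos: [0.5449, 0.1424, 0.093]
tool_rot: [0.186, 0.982, -0.0, -0.0]
ft_force: [0.1, -0.1, -0.0]
grip_width: 0.0002
```

```bash
python3 -m crank '{"dr":[[0,0,0],[0,0,0]],"travel":[[0,0,0.001],[0,0,0.001]],"hand":[0,0]}'
python3 - <<'E'
from workcell import eyes,bot
import cv2
print(bot.get_obs()["ft_force"],bot.get_obs()["eef_pos"])
c=eyes.camera("side");cv2.imwrite("pics/s2.png",cv2.resize(c["color"][160:260,210:310,::-1],None,fx=6,fy=6,interpolation=cv2.INTER_CUBIC))
print(bot.get_obs()["ft_force"],bot.get_obs()["eef_pos"])
E
```

```text
clock: 3.3
eef_pos: [0.5449, 0.1424, 0.092]
tool_rot: [0.186, 0.982, -0.0, -0.0]
ft_force: [-0.3, 0.9, 0.4]
grip_width: 0.0002
[-0.28643542  0.87687765  0.4464168 ] [0.54488765 0.1423561  0.09199961]
[ 0.37247071 -0.40609049 -0.23331307] [0.54492016 0.14238486 0.09204953]
```

View pics/s2.png

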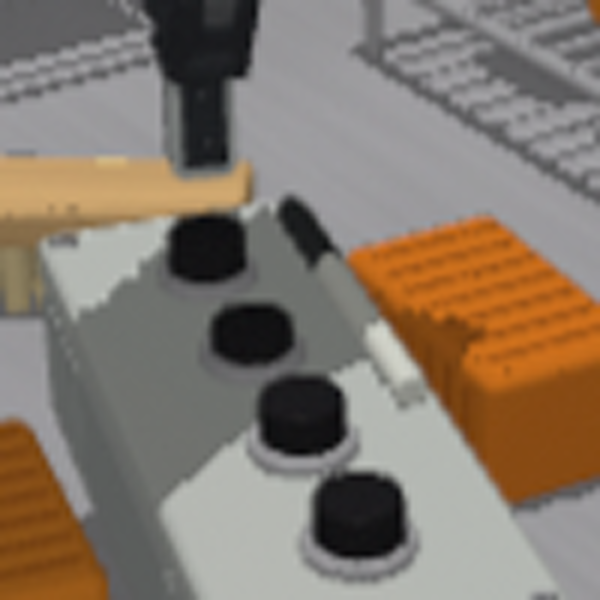

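The side view shows the fingertip still clearly above cap A: its tip is at about (244,189) px, with the cap top centre near (244.5,198). There is no contact force either, so the tip sits higher than the TCP reading implies. I'll triangulate it.

Run:
```python
from h import *
from workcell import eyes,bot
o=bot.get_obs();print(o["eef_pos"],o["grip_width"],o["clock"])
c=eyes.camera("scene");d=eyes.camera("side")
np.savez("scene2.npz",**c);np.savez("side2.npz",**d)
for k in(c,d):print(cv2.projectPoints(np.array([[.5449,.1424,.092],[.5449,.1424,.112],[.5449,.1424,.132]]),cv2.Rodrigues(k["R"])[0],k["t"],k["K"],k["D"])[0].round(1).tolist())
cv2.imwrite("pics/c2.png",np.hstack([cv2.resize(c["color"][130:230,270:370,::-1],(400,400),interpolation=cv2.INTER_CUBIC),cv2.resize(d["color"][130:230,195:295,::-1],(400,400),interpolation=cv2.INTER_CUBIC)]))
w=eyes.camera("wrist");cv2.imwrite("pics/w2.png",w["color"][:,:,::-1])
```

```text
[0.54492016 0.14238486 0.09204953] -0.000240222997317826 3.35
[[[321.9, 195.0]], [[322.8, 188.8]], [[323.8, 182.4]]]
[[[244.5, 199.1]], [[244.0, 190.4]], [[243.5, 181.5]]]
```

View pics/c2.png

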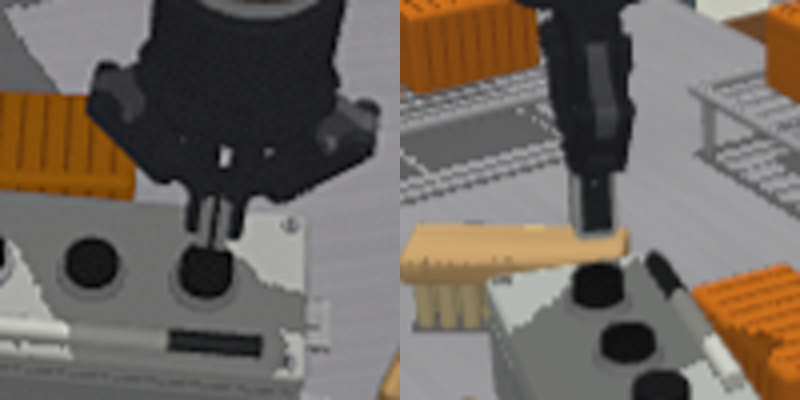

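View pics/w2.png

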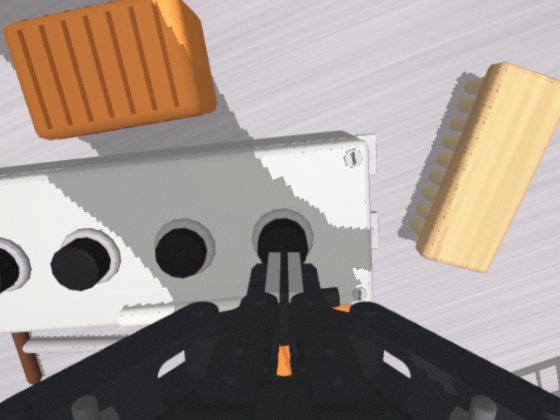

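Run:
```python
from h import *
w=load("wrist0");M=np.linalg.inv(w["T_tool_cam"])
p=np.array([[0,0,0],[0,0,-.01],[0,0,-.019],[-.011,0,-.0],[.011,0,0],[-.011,0,-.019]])
print(cv2.projectPoints(p,cv2.Rodrigues(M[:3,:3])[0],M[:3,3],w["K"],w["D"])[0].round(1)[:,0].tolist())
a,b=load("scene2"),load("side2")
P=lambda c:np.c_[c["R"],c["t"]]
X=cv2.triangulatePoints(P(a),P(b),norm(a,[[321.8,191.2]]).T,norm(b,[[244.5,188.5]]).T);print((X[:3]/X[3]).T)
```

```text
[[284.3, 248.3], [284.3, 256.5], [284.3, 264.7], [284.3, 267.6], [284.3, 228.3], [284.3, 285.7]]
[[0.54841254 0.14119485 0.11383486]]
```

All three cameras and the missing force agree: the real tips end about 15–20 mm above the reported TCP. I'll keep going down slowly, relying on force and pictures rather than the reported z.

```bash
python3 -m crank '{"dr":[[0,0,0],[0,0,0],[0,0,0],[0,0,0]],"travel":[[0,0,0.003],[0,0,0.006],[0,0,0.009],[0,0,0.01]],"hand":[0,0,0,0]}';  python3 -m crank '{"dr":[[0,0,0],[0,0,0]],"travel":[[0,0,0.001],[0,0,0.002]],"hand":[0,0]}';python3 - <<'E'
from h import *
from workcell import eyes,bot
c=eyes.camera("scene");d=eyes.camera("side")
cv2.imwrite("pics/c3.png",np.hstack([cv2.resize(c["color"][150:210,290:350,::-1],(400,400),interpolation=cv2.INTER_CUBIC),cv2.resize(d["color"][160:220,215:275,::-1],(400,400),interpolation=cv2.INTER_CUBIC)]))
o=bot.get_obs();print(o["eef_pos"],o["ft_force"],o["clock"])
E
```

```text
clock: 4.0
eef_pos: [0.5447, 0.1423, 0.0817]
tool_rot: [0.186, 0.982, -0.0, -0.0]
ft_force: [0.1, -0.3, -0.6]
grip_width: 0.0003
clock: 4.25
eef_pos: [0.545, 0.1424, 0.0801]
tool_rot: [0.186, 0.982, 0.0, 0.0]
ft_force: [0.5, -0.0, 0.5]
grip_width: -0.0001
[0.54491535 0.14236609 0.08005265] [-0.52854385  0.59560387 -0.37329488] 4.35
```

View pics/c3.png

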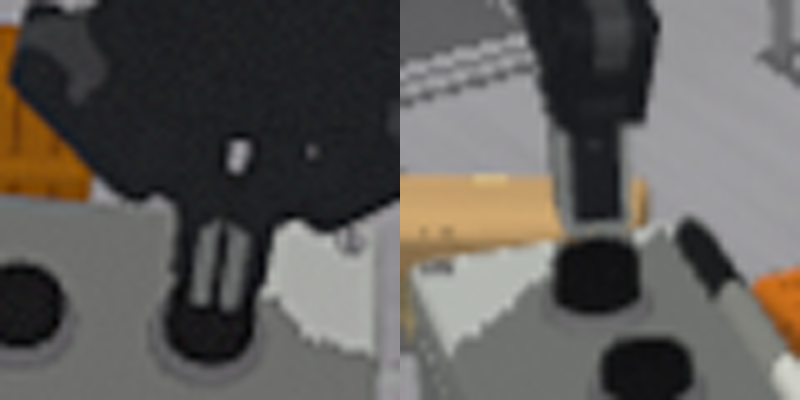

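The gap in the side view is now about 4 px, roughly 6 mm (tip at (244.8,194), cap top centre about y=198). I'll continue in 1 mm steps.

```bash
python3 -m crank '{"dr":[[0,0,0],[0,0,0],[0,0,0]],"travel":[[0,0,0.001],[0,0,0.002],[0,0,0.002]],"hand":[0,0,0]}'|grep -E "eef|force"; python3 -m crank '{"dr":[[0,0,0],[0,0,0]],"travel":[[0,0,0.001],[0,0,0.001]],"hand":[0,0]}'|grep -E "eef|force"
```

```text
eef_pos: [0.5449, 0.1424, 0.078]
ft_force: [0.5, 0.4, -0.5]
eef_pos: [0.5449, 0.1424, 0.077]
ft_force: [-0.4, -0.3, 0.1]
```

```bash
python3 -m crank '{"dr":[[0,0,0],[0,0,0]],"travel":[[0,0,0.001],[0,0,0.001]],"hand":[0,0]}'|grep -E "eef|force"
```

```text
eef_pos: [0.5449, 0.1424, 0.076]
ft_force: [0.4, 0.6, -0.8]
```

```bash
python3 -m crank '{"dr":[[0,0,0],[0,0,0]],"travel":[[0,0,0.001],[0,0,0.001]],"hand":[0,0]}'|grep -E "eef|force"
```

```text
eef_pos: [0.5449, 0.1424, 0.075]
ft_force: [-0.0, 0.5, -0.0]
```

```bash
python3 -m crank '{"dr":[[0,0,0],[0,0,0]],"travel":[[0,0,0.001],[0,0,0.001]],"hand":[0,0]}'|grep -E "eef|force"
python3 - <<'E'
from h import *
from workcell import eyes,bot
d=eyes.camera("side")
cv2.imwrite("pics/c4.png",cv2.resize(d["color"][170:220,215:275,::-1],(720,600),interpolation=cv2.INTER_CUBIC))
o=bot.get_obs();print(o["eef_pos"],o["ft_force"],o["clock"])
E
```

```text
eef_pos: [0.5448, 0.1424, 0.074]
ft_force: [-1.2, -0.4, -0.3]
[0.54491041 0.14237013 0.07404585] [ 0.35578667  0.30216789 -1.54785872] 5.775
```

View pics/c4.png

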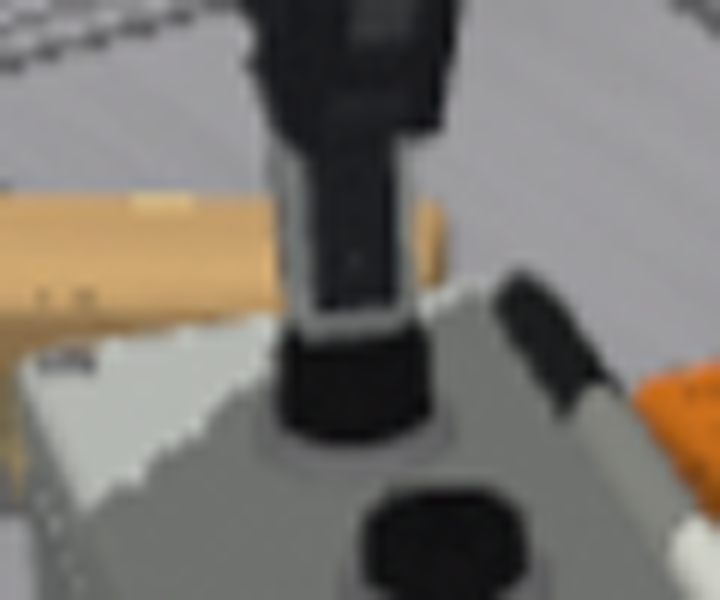

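The tip, at (244.5,198) px, is now practically on the cap top. One more millimetre.

```bash
python3 -m crank '{"dr":[[0,0,0],[0,0,0],[0,0,0]],"travel":[[0,0,0.001],[0,0,0.001],[0,0,0.001]],"hand":[0,0,0]}'|grep -E "eef|force"
python3 - <<'E'
from workcell import eyes,bot
for i in range(4):
    eyes.camera("side");o=bot.get_obs();print(o["eef_pos"][2],o["ft_force"],o["clock"])
E
```

```text
eef_pos: [0.5449, 0.1424, 0.0731]
ft_force: [-0.1, 0.4, 0.9]
0.0731288756206764 [-0.0679477   0.48233838  0.92255618] 6.2
0.07311618511527876 [-0.11739811 -1.04179072 -0.80405534] 6.25
0.07315341485011143 [ 0.53506499 -0.21373217 -0.53665478] 6.3
0.07314284192386808 [-0.28101516  0.63598128  0.00345624] 6.35
```

```bash
python3 -m crank '{"dr":[[0,0,0],[0,0,0],[0,0,0]],"travel":[[0,0,0.001],[0,0,0.001],[0,0,0.001]],"hand":[0,0,0]}'|grep -E "eef|force"
python3 - <<'E'
from workcell import eyes,bot
for i in range(3):
    eyes.camera("side");o=bot.get_obs();print(o["eef_pos"][2],o["ft_force"],o["clock"])
E
```

```text
eef_pos: [0.5449, 0.1424, 0.0721]
ft_force: [-0.7, -0.5, -0.1]
0.07209053969776935 [ 0.12151873  0.07437212 -0.00680688] 6.775
0.07211395551792374 [ 0.02920648 -0.86226864 -0.19771739] 6.825
0.07213903722201534 [-0.08459868 -0.27579126  0.12486474] 6.875
```

```bash
python3 -m crank '{"dr":[[0,0,0],[0,0,0],[0,0,0]],"travel":[[0,0,0.001],[0,0,0.001],[0,0,0.001]],"hand":[0,0,0]}'|grep -E "eef|force"
python3 - <<'E'
from workcell import eyes,bot
import cv2,numpy as np
for i in range(3):
    d=eyes.camera("side");o=bot.get_obs();print(o["eef_pos"][2],o["ft_force"],o["clock"])
c=eyes.camera("scene")
cv2.imwrite("pics/c5.png",np.hstack([cv2.resize(c["color"][170:220,290:340,::-1],(400,400),interpolation=cv2.INTER_CUBIC),cv2.resize(d["color"][170:220,220:270,::-1],(400,400),interpolation=cv2.INTER_CUBIC)]))
E
```

```text
eef_pos: [0.545, 0.1424, 0.0711]
ft_force: [0.7, 0.3, -0.4]
0.0710903889675514 [ 0.64200237 -0.12417483  0.45183352] 7.3
0.07113940266502133 [-0.70254323  0.30795825  1.10287691] 7.35
0.07115031931416446 [-0.44503488 -0.17879183  0.78109735] 7.4
```

View pics/c5.png

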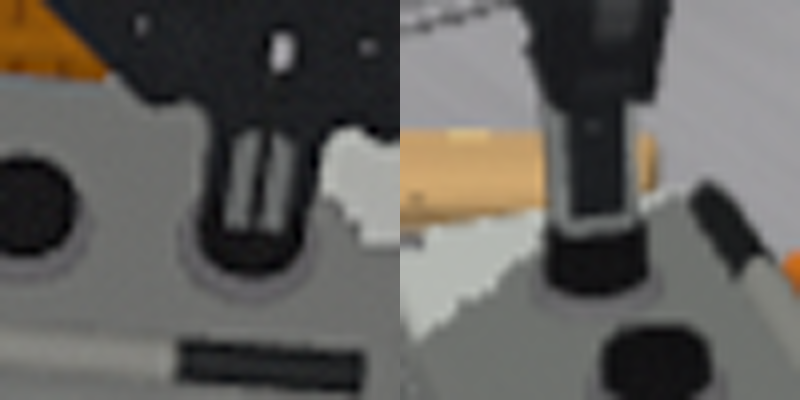

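```bash
python3 -m crank '{"dr":[[0,0,0],[0,0,0]],"travel":[[0,0,0.001],[0,0,0.001]],"hand":[0,0]}'|grep -E "eef|force"
python3 - <<'E'
from workcell import eyes,bot
import cv2,numpy as np
F=[]
for i in range(8):
    d=eyes.camera("side");o=bot.get_obs();F.append(np.r_[o["eef_pos"][2],o["ft_force"],o["tau"][1:4]])
print(np.mean(F,0).round(4),np.std(F,0).round(4))
E
```

```text
eef_pos: [0.5451, 0.1424, 0.0701]
ft_force: [0.8, 0.1, 1.2]
[ 7.02000e-02  7.00000e-04  1.41500e-01  3.37300e-01 -4.46175e+01
  2.25361e+01  6.53000e-02] [0.     0.402  0.2166 0.5565 0.0102 0.0231 0.0231]
```

Joint-2 torque has only 0.01 Nm noise, so it is a far better contact sensor: 1.5 N gives about 0.8 Nm. I'll use it from here.

```bash
cat > f.py <<'E'
from workcell import eyes,bot
import numpy as np
F=[]
for i in range(2):
    eyes.camera("side");o=bot.get_obs();F.append(np.r_[o["eef_pos"][2],o["ft_force"][2],o["tau"][1:4]])
print(o["clock"],np.mean(F,0).round(4),o["eef_pos"].round(4))
E
python3 -m crank '{"dr":[[0,0,0],[0,0,0]],"travel":[[0,0,0.001],[0,0,0.001]],"hand":[0,0]}'|grep -E "force"; python3 f.py
```

```text
ft_force: [-0.2, 0.4, 1.2]
8.45 [  0.0691   0.7989 -44.4039  22.2938   0.1179] [0.545  0.1424 0.0691]
```

```bash
python3 -m crank '{"dr":[[0,0,0],[0,0,0]],"travel":[[0,0,0.001],[0,0,0.001]],"hand":[0,0]}'|grep -E "force"; python3 f.py
python3 - <<'E'
from workcell import eyes
import cv2,numpy as np
d=eyes.camera("side");c=eyes.camera("scene")
cv2.imwrite("pics/c6.png",np.hstack([cv2.resize(c["color"][170:220,290:340,::-1],(400,400),interpolation=cv2.INTER_CUBIC),cv2.resize(d["color"][170:220,220:270,::-1],(400,400),interpolation=cv2.INTER_CUBIC)]))
E
```

```text
ft_force: [-0.4, 0.5, 0.4]
8.8 [  0.0682   1.5323 -44.2231  22.1231   0.138 ] [0.545  0.1424 0.0682]
```

View pics/c6.png

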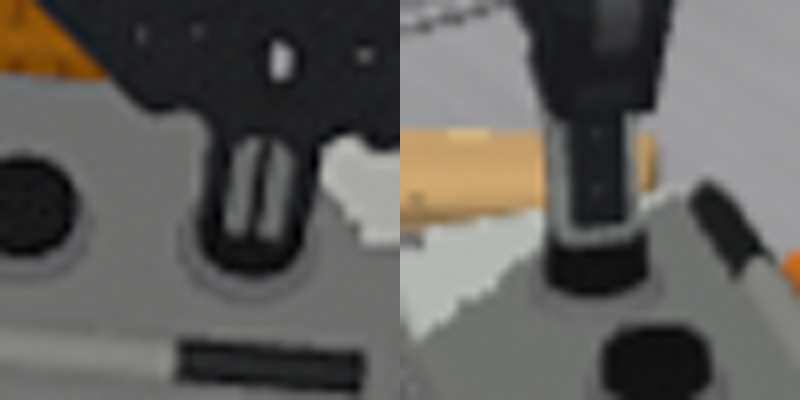

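```bash
python3 - <<'E'
from h import *
from workcell import eyes
d=eyes.camera("side")["color"];np.save("s_now.npy",d);a=load("side0")["color"]; e=load("side2")["color"]
cv2.imwrite("pics/c7.png",np.vstack([np.hstack([cv2.resize(x[188:213,232:257,::-1],(250,250),interpolation=cv2.INTER_NEAREST) for x in(a,e,d)]),np.hstack([cv2.resize(x[188:213,232:257,::-1],(250,250),interpolation=cv2.INTER_CUBIC) for x in(a,e,d)])]))
for x in range(237,253):print(x,*[ (np.array(range(190,210))[i[190:210,x].max(1)<50]).tolist()[::len(range(190,210))] or None for i in ()],[ (int(np.where(i[192:210,x].max(1)<55)[0].min()+192),int(np.where(i[192:210,x].max(1)<55)[0].max()+192)) if (i[192:210,x].max(1)<55).any() else None for i in(a,e,d)])
E
python3 f.py
```

```text
237 [None, None, None]
238 [None, (201, 204), (201, 204)]
239 [(198, 205), (198, 205), (200, 205)]
240 [(197, 205), (197, 205), (201, 205)]
241 [(197, 206), (197, 206), (201, 206)]
242 [(197, 206), (196, 206), (192, 206)]
243 [(196, 206), (196, 206), (192, 206)]
244 [(196, 206), (196, 206), (192, 206)]
245 [(196, 206), (196, 206), (192, 206)]
246 [(196, 206), (196, 206), (192, 206)]
247 [(196, 206), (196, 206), (192, 206)]
248 [(197, 205), (196, 205), (200, 205)]
249 [(197, 205), (197, 205), (200, 205)]
250 [(199, 204), (198, 204), (199, 204)]
251 [None, None, None]
252 [None, None, None]
9.05 [  0.0682   0.8057 -44.2388  22.0867   0.1819] [0.545  0.1424 0.0682]
```

View pics/c7.png

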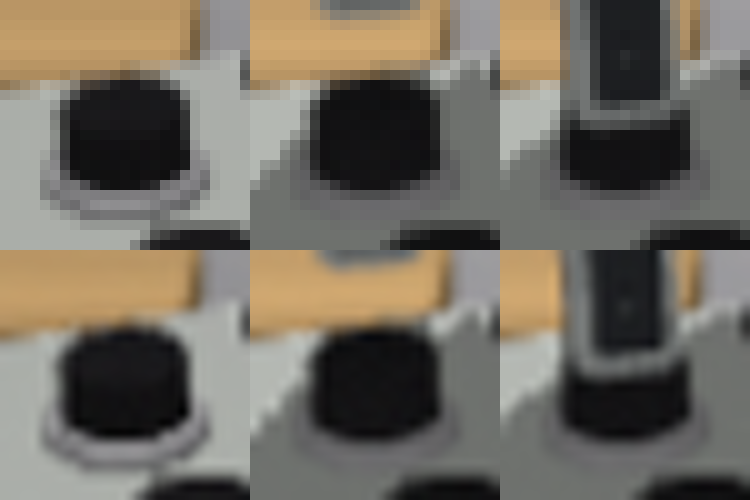

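Cap A's visible rim has dropped by 1–2 px, so it has probably been touched and pushed a couple of mm. I'll back off in stages and use joint torque to locate the contact height.

```bash
for k in 1 ; do python3 -m crank '{"dr":[[0,0,0],[0,0,0]],"travel":[[0,0,-0.002],[0,0,-0.002]],"hand":[0,0]}'|grep -E "force"; python3 f.py;  python3 -m crank '{"dr":[[0,0,0],[0,0,0]],"travel":[[0,0,-0.002],[0,0,-0.002]],"hand":[0,0]}'|grep -E "force"; python3 f.py; python3 -m crank '{"dr":[[0,0,0],[0,0,0]],"travel":[[0,0,-0.002],[0,0,-0.002]],"hand":[0,0]}'|grep -E "force"; python3 f.py; python3 -m crank '{"dr":[[0,0,0],[0,0,0]],"travel":[[0,0,-0.003],[0,0,-0.003]],"hand":[0,0]}'|grep -E "force"; python3 f.py; done
```

```text
ft_force: [0.0, 0.3, 0.1]
9.4 [  0.0701   0.2067 -44.66    22.5253   0.1067] [0.5448 0.1424 0.07  ]
ft_force: [-0.2, 0.3, 0.5]
9.75 [ 7.21000e-02 -3.50200e-01 -4.49782e+01  2.29116e+01  7.80000e-03] [0.5449 0.1424 0.0721]
ft_force: [-0.4, -0.4, 0.4]
10.1 [ 7.42000e-02 -9.07000e-01 -4.49371e+01  2.29681e+01  4.30000e-03] [0.545  0.1424 0.0741]
ft_force: [-0.2, 0.2, -0.1]
10.45 [ 7.73000e-02 -4.11500e-01 -4.49193e+01  2.30753e+01  4.20000e-03] [0.545  0.1424 0.0772]
```

```bash
cat > snap.py <<'E'
import sys,numpy as np
from workcell import eyes,bot
o=bot.get_obs()
np.savez(sys.argv[1],s=eyes.camera("side")["color"],c=eyes.camera("scene")["color"],w=eyes.camera("wrist")["color"],p=o["eef_pos"],q=o["tool_rot"])
E
python3 snap.py free.npz; python3 -m crank '{"dr":[[0,0,0],[0,0,0],[0,0,0],[0,0,0],[0,0,0],[0,0,0]],"travel":[[0,0,0.002],[0,0,0.005],[0,0,0.007],[0,0,0.008],[0,0,0.009],[0,0,0.009]],"hand":[0,0,0,0,0,0]}'|grep -E "force|width"; python3 f.py; python3 snap.py press.npz
python3 - <<'E'
from h import *
f=load("free");p=load("press");print(p["p"])
r=lambda x,b:cv2.resize(x[b[1]:b[3],b[0]:b[2],::-1],(390,290),interpolation=cv2.INTER_CUBIC)
cv2.imwrite("pics/c8.png",np.vstack([np.hstack([r(x["w"],(235,205,335,280)) for x in(f,p)]),np.hstack([r(x["s"],(225,185,265,215)) for x in(f,p)])]))
cv2.imwrite("pics/c9.png",np.hstack([r(x["c"],(300,180,340,210)) for x in(f,p)]))
for k,y0,y1,cols in(("s",192,212,range(237,253)),("c",188,208,range(312,332))):
  print(k,[(x,)+tuple((int(np.where(i[k][y0:y1,x].max(1)<55)[0].max()+y0),int(np.where(i[k][y0:y1,x].max(1)<55)[0].min()+y0)) if (i[k][y0:y1,x].max(1)<55).any() else None for i in(f,p)) for x in cols])
E
```

```text
ft_force: [-1.4, -0.4, 1.1]
grip_width: 0.0004
11.45 [  0.0682   1.1188 -44.3793  22.8374  -0.3523] [0.5449 0.1424 0.0682]
[0.54486636 0.14237166 0.06817866]
s [(237, None, None), (238, (204, 201), (204, 201)), (239, (205, 197), (205, 200)), (240, (206, 197), (206, 201)), (241, (206, 192), (206, 192)), (242, (206, 192), (206, 192)), (243, (206, 192), (206, 192)), (244, (206, 192), (206, 192)), (245, (206, 192), (206, 192)), (246, (206, 192), (206, 192)), (247, (211, 192), (211, 192)), (248, (211, 197), (211, 200)), (249, (211, 197), (211, 200)), (250, (211, 198), (211, 199)), (251, (211, 211), (211, 211)), (252, (211, 211), (211, 211))]
c [(312, None, None), (313, None, None), (314, None, None), (315, (201, 195), (201, 194)), (316, (202, 188), (202, 188)), (317, (203, 188), (203, 188)), (318, (203, 188), (203, 188)), (319, (203, 197), (203, 200)), (320, (204, 197), (204, 199)), (321, (204, 196), (204, 195)), (322, (204, 189), (204, 189)), (323, (203, 188), (203, 188)), (324, (203, 198), (203, 200)), (325, (203, 197), (203, 199)), (326, (202, 193), (202, 188)), (327, (201, 188), (201, 188)), (328, (194, 188), (196, 188)), (329, (192, 188), (192, 188)), (330, None, None), (331, None, None)]
```

View pics/c8.png

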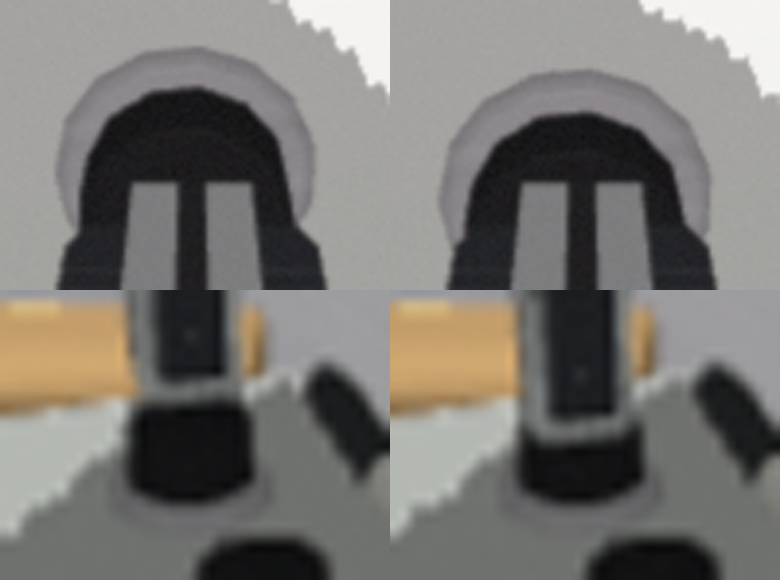

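View pics/c9.png

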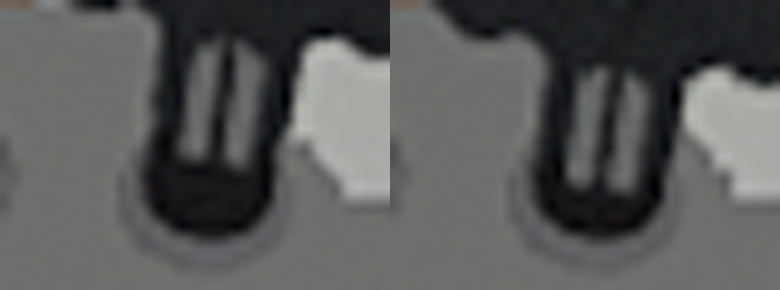

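Run:
```python
from h import *
w=load("wrist0")
for n in("free","press"):
    d=load(n);T=np.eye(4);T[:3,:3]=Ro.from_quat(d["q"]).as_matrix();T[:3,3]=d["p"];M=np.linalg.inv(T@w["T_tool_cam"])
    tx=T[:3,0]*[1,1,0]
    b=np.r_[BT[0],0]+tx*.0175+[0,0,.08]
    P=lambda X:cv2.projectPoints(np.array([X]),cv2.Rodrigues(M[:3,:3])[0],M[:3,3],w["K"],w["D"])[0].ravel()
    print(n,P(b).round(1),[(dd,(P(np.r_[BT[0],0]+tx*.0135+[0,0,.0945-dd])-P(b))[1].round(2)) for dd in(0,.001,.002,.004)])
    bl=[x for x in blobs(dict(color=d["w"]),(235,205,335,280),60,300)]
    col=d["w"][200:260,284].astype(int).sum(1);print((np.diff(col)).tolist())
```

```text
free [283.8 218.6] [(0, np.float64(18.33)), (0.001, np.float64(17.53)), (0.002, np.float64(16.75)), (0.004, np.float64(15.19))]
[1, -5, 3, -1, 0, -1, 1, 0, 2, 0, 1, -3, 2, 0, 1, -12, -91, -24, 17, 5, 24, 15, 1, -8, 3, -17, -138, -135, -62, 10, 0, -10, -8, 6, 3, -2, 5, 13, 14, -5, -11, 0, 1, -3, -6, 10, 1, -1, -6, 6, -15, 20, 4, 0, -8, 1, 7, 4, -6]
press [283.9 224.9] [(0, np.float64(19.91)), (0.001, np.float64(19.01)), (0.002, np.float64(18.13)), (0.004, np.float64(16.4))]
[-1, -4, 0, 3, 1, 2, 2, 1, -2, -5, 3, 1, -1, 0, -1, -3, 8, -2, 2, -3, -4, -11, -92, -22, 12, 14, 7, 26, 0, -8, 5, -5, -70, -158, -107, -4, -9, 7, 4, -28, 26, 1, 2, 23, -2, -13, 2, -2, -5, 4, 4, -1, 1, 12, -5, 2, -12, 10, 5]
```

Run:
```python
from h import *
f=load("free");p=load("press")
r=lambda x,b:cv2.resize(np.clip(cv2.GaussianBlur(x,(0,0),.7)[b[1]:b[3],b[0]:b[2],::-1].astype(float)*4-20,0,255).astype(np.uint8),(390,290),interpolation=cv2.INTER_CUBIC)
cv2.imwrite("pics/c10.png",np.vstack([np.hstack([r(x["w"],(235,205,335,280)) for x in(f,p)]),np.hstack([r(x["s"],(225,185,265,215)) for x in(f,p)])]))
for x in(f,p): print(x["w"][222:256,262:304].astype(int).sum(2)[:, [14,16,18,20,22,24,26]].mean(1).round().tolist())
```

```text
[415.0, 420.0, 417.0, 415.0, 409.0, 337.0, 180.0, 83.0, 71.0, 69.0, 69.0, 69.0, 69.0, 72.0, 69.0, 74.0, 85.0, 93.0, 88.0, 82.0, 87.0, 85.0, 83.0, 82.0, 86.0, 87.0, 81.0, 84.0, 84.0, 98.0, 177.0, 220.0, 233.0, 231.0]
[476.0, 401.0, 360.0, 371.0, 386.0, 396.0, 413.0, 423.0, 416.0, 416.0, 414.0, 387.0, 239.0, 111.0, 74.0, 69.0, 74.0, 74.0, 63.0, 67.0, 71.0, 74.0, 88.0, 95.0, 87.0, 84.0, 85.0, 82.0, 83.0, 101.0, 175.0, 219.0, 231.0, 231.0]
```

View pics/c10.png

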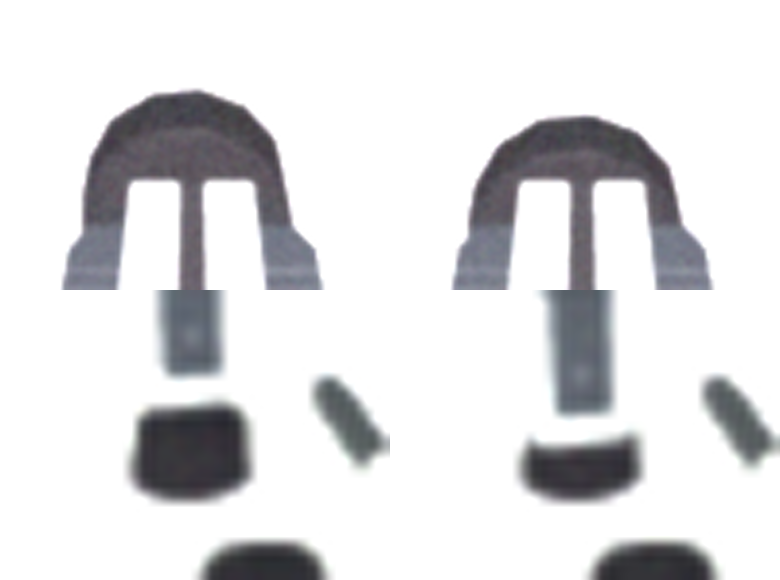

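Stretching the contrast in the wrist view shows cap A's visible wall shortened by about 2 mm, and FT rose by about 1.3 N. So A was touched and pushed in at most about 3.7 mm, below the 7 mm that would switch it. Now I'll lift and move to B.

```bash
python3 -m crank '{"dr":[[0,0,0],[0,0,0],[0,0,0],[0,0,0],[0,0,0],[0,0,0],[0,0,0]],"travel":[[0,0,-0.008],[0,0,-0.016],[-0.003,-0.02,-0.016],[-0.005,-0.04,-0.016],[-0.006,-0.056,-0.012],[-0.006,-0.056,-0.006],[-0.006,-0.056,-0.003]],"hand":[0,0,0,0,0,0,0]}'|grep -E "force|eef"; python3 -m crank '{"dr":[[0,0,0],[0,0,0]],"travel":[[0,0,0],[0,0,0]],"hand":[0,0]}'|grep -E "force|eef"; python3 f.py
```

```text
eef_pos: [0.5297, 0.0879, 0.0704]
ft_force: [-0.6, 0.9, 0.1]
eef_pos: [0.5302, 0.0886, 0.0711]
ft_force: [0.6, 0.4, -0.3]
12.825 [ 7.12000e-02 -1.33300e-01 -4.24312e+01  2.24579e+01  2.90000e-03] [0.5303 0.0885 0.0712]
```

```bash
python3 -m crank '{"dr":[[0,0,0],[0,0,0]],"travel":[[0,0,0.002],[0,0,0.002]],"hand":[0,0]}'|grep -E "force|eef"; python3 f.py; python3 snap.py b1.npz
python3 - <<'E'
from h import *
x=load("b1")
r=lambda x,b:cv2.resize(x[b[1]:b[3],b[0]:b[2],::-1],(390,290),interpolation=cv2.INTER_CUBIC)
cv2.imwrite("pics/b1.png",np.hstack([r(x["w"],(235,205,335,280)),r(x["s"],(232,195,272,225))]))
E
```

```text
eef_pos: [0.5299, 0.0882, 0.0689]
ft_force: [0.4, 0.2, -0.6]
13.175 [ 6.90000e-02 -1.98400e-01 -4.24866e+01  2.24188e+01 -2.40000e-03] [0.53   0.0881 0.0691]
```

View pics/b1.png

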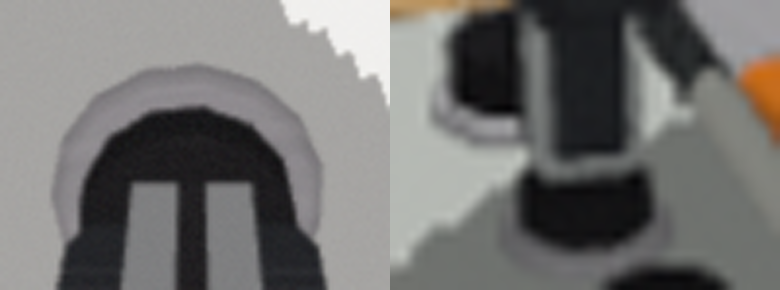

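Free at reported z=0.069, where A already pushed back, so B really is lower. I'll step down 1 mm at a time.

```bash
python3 -m crank '{"dr":[[0,0,0],[0,0,0]],"travel":[[0,0,0.001],[0,0,0.001]],"hand":[0,0]}'|grep -E "force"; python3 f.py;python3 -m crank '{"dr":[[0,0,0],[0,0,0]],"travel":[[0,0,0.001],[0,0,0.001]],"hand":[0,0]}'|grep -E "force"; python3 f.py
```

```text
ft_force: [-0.6, 0.3, -0.7]
13.675 [ 6.81000e-02  4.67300e-01 -4.25277e+01  2.23978e+01  3.00000e-04] [0.53   0.0881 0.0681]
ft_force: [0.4, 0.4, -0.8]
14.025 [ 6.71000e-02 -3.33500e-01 -4.25407e+01  2.23651e+01  5.00000e-04] [0.53   0.0881 0.0671]
```

```bash
python3 -m crank '{"dr":[[0,0,0],[0,0,0]],"travel":[[0,0,0.001],[0,0,0.001]],"hand":[0,0]}'|grep -E "force"; python3 f.py
```

```text
ft_force: [0.2, -0.2, -0.6]
14.375 [ 6.61000e-02 -8.80000e-02 -4.25566e+01  2.23349e+01  4.00000e-04] [0.53   0.0881 0.0661]
```

```bash
python3 -m crank '{"dr":[[0,0,0],[0,0,0]],"travel":[[0,0,0.001],[0,0,0.001]],"hand":[0,0]}'|grep -E "force"; python3 f.py
```

```text
ft_force: [-0.2, 0.1, 1.3]
14.725 [  0.0653   2.0717 -41.6583  21.9162  -0.1316] [0.5302 0.0881 0.0653]
```

B makes contact at z≈0.0658 (about 2 N, below the 3.2 N needed to start it). An up cap should therefore touch at about 0.0708. On to C.

```bash
python3 -m crank '{"dr":[[0,0,0],[0,0,0],[0,0,0],[0,0,0],[0,0,0],[0,0,0],[0,0,0],[0,0,0],[0,0,0]],"travel":[[0,0,-0.01],[0,0,-0.02],[-0.003,-0.02,-0.02],[-0.005,-0.04,-0.02],[-0.006,-0.056,-0.015],[-0.006,-0.056,-0.01],[-0.006,-0.056,-0.008],[-0.006,-0.056,-0.007],[-0.006,-0.056,-0.007]],"hand":[0,0,0,0,0,0,0,0,0]}'|grep -E "force|eef"; python3 f.py; python3 -m crank '{"dr":[[0,0,0],[0,0,0]],"travel":[[0,0,0.001],[0,0,0.001]],"hand":[0,0]}'|grep -E "force"; python3 f.py
```

```text
eef_pos: [0.5152, 0.0342, 0.072]
ft_force: [0.6, -1.1, -0.1]
15.95 [ 7.21000e-02  3.67200e-01 -4.04126e+01  2.22148e+01  1.00000e-03] [0.5153 0.0342 0.0722]
ft_force: [0.3, 0.3, -0.2]
16.3 [ 7.11000e-02 -3.70400e-01 -4.04744e+01  2.22278e+01 -1.70000e-03] [0.5151 0.0338 0.0711]
```

```bash
python3 -m crank '{"dr":[[0,0,0],[0,0,0]],"travel":[[0,0,0.001],[0,0,0.001]],"hand":[0,0]}'|grep -E "force"; python3 f.py
```

```text
ft_force: [-0.2, 1.3, -0.7]
16.65 [ 7.02000e-02  5.64300e-01 -4.01915e+01  2.19473e+01  3.48000e-02] [0.5153 0.0338 0.0702]
```

```bash
python3 -m crank '{"dr":[[0,0,0],[0,0,0]],"travel":[[0,0,0.0015],[0,0,0.0015]],"hand":[0,0]}'|grep -E "force"; python3 f.py
```

```text
ft_force: [0.2, 0.1, 0.9]
17.0 [  0.0687   0.9769 -39.9446  21.6844   0.059 ] [0.5152 0.0338 0.0687]
```

C is touched too, at the up height. Before moving to D, I'll check the clearance to the bottle.

Run:
```python
from h import *
a=load("scene0");b=load("side0")
P=lambda c:np.c_[c["R"],c["t"]]
X=cv2.triangulatePoints(P(a),P(b),norm(a,[[159,159]]).T,norm(b,[[291.5,272]]).T);print((X[:3]/X[3]).T)
```

```text
[[ 0.44539565 -0.15750486  0.14391179]]
```

```bash
python3 -m crank '{"dr":[[0,0,0],[0,0,0],[0,0,0],[0,0,0],[0,0,0],[0,0,0],[0,0,0],[0,0,0],[0,0,0]],"travel":[[0,0,-0.008],[0,0,-0.016],[-0.003,-0.02,-0.016],[-0.005,-0.04,-0.016],[-0.006,-0.056,-0.012],[-0.006,-0.056,-0.006],[-0.006,-0.056,-0.004],[-0.006,-0.056,-0.003],[-0.006,-0.056,-0.003]],"hand":[0,0,0,0,0,0,0,0,0]}'|grep -E "force|eef"; python3 f.py; python3 -m crank '{"dr":[[0,0,0],[0,0,0],[0,0,0]],"travel":[[0,0,0.001],[0,0,0.0015],[0,0,0.0015]],"hand":[0,0,0]}'|grep -E "force"; python3 f.py
```

```text
eef_pos: [0.5003, -0.0201, 0.0715]
ft_force: [-0.2, 0.0, -0.1]
18.225 [ 7.16000e-02  2.97300e-01 -3.89379e+01  2.20131e+01  1.70000e-03] [ 0.5004 -0.0202  0.0717]
ft_force: [0.5, -0.0, 0.4]
18.7 [ 7.02000e-02 -2.78100e-01 -3.87360e+01  2.18086e+01  9.30000e-03] [ 0.5003 -0.0205  0.0702]
```

```bash
python3 -m crank '{"dr":[[0,0,0],[0,0,0]],"travel":[[0,0,0.001],[0,0,0.0015]],"hand":[0,0]}'|grep -E "force"; python3 f.py;  python3 snap.py d1.npz
python3 - <<'E'
from h import *
x=load("d1")
r=lambda x,b:cv2.resize(x[b[1]:b[3],b[0]:b[2],::-1],(390,290),interpolation=cv2.INTER_CUBIC)
cv2.imwrite("pics/d1.png",np.hstack([r(x["w"],(235,205,335,280)),r(x["s"],(225,195,285,260))]))
E
```

```text
ft_force: [0.5, 1.1, 1.4]
19.05 [  0.0686   1.2582 -38.5635  21.5477   0.0584] [ 0.5003 -0.0205  0.0686]
```

View pics/d1.png

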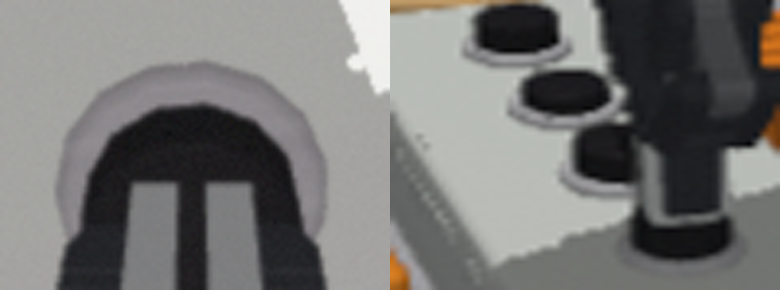

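D is touched and up; B stands lower in the side view at (252,216) px. All four have been tapped in order, so I'll go back to B and press it.

```bash
python3 -m crank '{"dr":[[0,0,0],[0,0,0],[0,0,0],[0,0,0],[0,0,0],[0,0,0],[0,0,0],[0,0,0],[0,0,0]],"travel":[[0,0,-0.01],[0,0,-0.02],[0.003,0.03,-0.02],[0.006,0.06,-0.02],[0.009,0.09,-0.02],[0.012,0.112,-0.016],[0.012,0.112,-0.01],[0.012,0.112,-0.003],[0.012,0.112,-0.001]],"hand":[0,0,0,0,0,0,0,0,0]}'|grep -E "force|eef"; python3 f.py; python3 -m crank '{"dr":[[0,0,0],[0,0,0],[0,0,0],[0,0,0]],"travel":[[0,0,0.002],[0,0,0.004],[0,0,0.005],[0,0,0.005]],"hand":[0,0,0,0]}'|grep -E "force|eef"; python3 f.py
```

```text
eef_pos: [0.5293, 0.0871, 0.069]
ft_force: [-0.4, -0.4, 0.5]
20.425 [ 6.91000e-02 -1.94700e-01 -4.26501e+01  2.25491e+01 -2.91000e-02] [0.5296 0.0872 0.0693]
eef_pos: [0.5302, 0.0879, 0.0649]
ft_force: [-0.4, -0.8, 3.7]
21.025 [  0.0649   2.6177 -41.3771  21.8238  -0.2165] [0.5302 0.0879 0.0649]
```

```bash
python3 -m crank '{"dr":[[0,0,0],[0,0,0],[0,0,0],[0,0,0]],"travel":[[0,0,0.001],[0,0,0.002],[0,0,0.003],[0,0,0.003]],"hand":[0,0,0,0]}'|grep -E "force|eef"; python3 f.py; python3 snap.py b2.npz
```

```text
eef_pos: [0.5302, 0.0879, 0.0616]
ft_force: [-0.9, -1.8, 3.7]
21.625 [  0.0617   3.0018 -40.8697  21.305   -0.1687] [0.5302 0.088  0.0617]
```

```bash
python3 -m crank '{"dr":[[0,0,0],[0,0,0]],"travel":[[0,0,0.001],[0,0,0.001]],"hand":[0,0]}'|grep -E "force|eef"; python3 f.py
```

```text
eef_pos: [0.5302, 0.0879, 0.0611]
ft_force: [-1.6, -2.8, 6.4]
22.125 [  0.0611   6.5548 -39.4018  20.8388  -0.5345] [0.5302 0.088  0.0611]
```

The force jumped from 3.7 to 6.5 N, past the 4.6 N end of the spring, so the cap is at its stop. Release, rise clear and look.

```bash
python3 -m crank '{"dr":[[0,0,0],[0,0,0],[0,0,0],[0,0,0],[0,0,0],[0,0,0],[0,0,0],[0,0,0]],"travel":[[0,0,-0.005],[0,0,-0.015],[0,0,-0.03],[0,0,-0.06],[0,0,-0.1],[0,0,-0.14],[0.03,0.02,-0.16],[0.03,0.02,-0.16]],"hand":[0,0,0,0,0,0,0,0]}'; python3 snap.py e.npz
python3 - <<'E'
from h import *
x=load("e");a=load("side0")
cv2.imwrite("pics/e1.png",np.hstack([cv2.resize(i[185:265,225:305,::-1],(390,390),interpolation=cv2.INTER_CUBIC) for i in(a["color"],x["s"])]))
cv2.imwrite("pics/e2.png",x["c"][:,:,::-1])
for i in(a["color"],x["s"]):
  print([(s.tolist(),ce.round(1).tolist()) for s,ce in blobs(dict(color=i),(225,185,285,260),50,60)])
E
```

```text
clock: 23.12
eef_pos: [0.5097, 0.1194, 0.2237]
tool_rot: [0.185, 0.983, 0.001, 0.002]
ft_force: [0.3, -0.5, 0.1]
grip_width: 0.0001
[([14, 11, 12, 11, 115], [244.3, 201.2]), ([21, 26, 13, 10, 105], [251.8, 215.4]), ([29, 38, 13, 13, 153], [260.0, 228.9]), ([38, 54, 14, 14, 175], [269.5, 245.7])]
[([13, 11, 13, 11, 116], [244.2, 201.2]), ([20, 24, 14, 12, 143], [251.4, 214.4]), ([28, 38, 14, 13, 160], [259.7, 228.9]), ([38, 54, 14, 14, 175], [269.5, 245.7])]
```

View pics/e1.png

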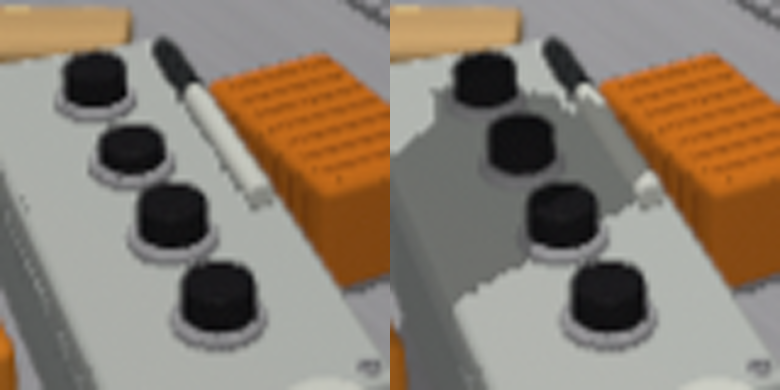

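View pics/e2.png

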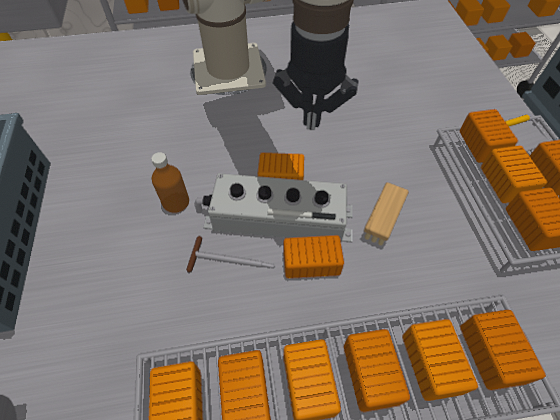

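B has sprung up: its blob in the side view rose from row 215.4 to 214.4, and its top edge by 2 px, to the same height as the others. A, C and D are unchanged, nothing on the table has shifted, and the arm is clear.

```bash
python3 -m crank '{"dr":[[0,0,0],[0,0,0],[0,0,0],[0,0,0]],"travel":[[0,0,0],[0,0,0],[0,0,0],[0,0,0]],"hand":[0,0,0,0]}' | head -2; python3 -c "
from workcell import job;print(job.job_done())"
```

```text
clock: 23.78
eef_pos: [0.5094, 0.1175, 0.2204]
the job is handed in; nothing more can be done
None
```

I tapped all four buttons from left to right, then pressed the latched one, second from the left, down to its stop and let it go. It sprang up, and I handed the job in at about 24 s of the 48 s allowed.

- **Taps:** The first, third and fourth buttons touched at a reported height of about 71 mm. They were pushed in by roughly 2–3 mm, well short of the 7 mm that could switch them. The second touched 5 mm lower, at about 2 N, which is below the 3.2 N that moves a latched cap.
- **First button:** I came down on it slowly, backed off and tapped it a second time to be sure of the contact, all before moving on.
- **Press:** The force jumped to 6.5 N, past the spring's 4.6 N end, so the cap was at its stop.
- **Last check:** In the side view before hand-in, the second cap had risen to the height of the others, which were unchanged. Nothing on the table looked moved, and the arm was clear.

**Disagreements:**
- The real fingertips sit about 20–24 mm above the reported tool point. I went by force, joint torque and pictures instead of the reported height.
- The three up buttons read about 1.2–1.4 N when pushed in 2–3 mm. The stated spring should give over 2 N there.

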